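Put the players' teacups back in the cup rack in the same order

TASK

The round is over and the cups are empty: move the four teacups from their saucers on the black serving tray to the wooden cup rack, one to each bay, in the same order from left to right as they stand on the tray, so that each player finds his own cup again. Set every cup down upright on the floor of its bay without letting it drop or tip over, and do not disturb the fox, the incense box and the piece box.

Things in the scene. Friction and masses are not known exactly. Their poses are not given: they have to be found in the camera images.
- cup_white: Handleless china teacup, ivory-white glaze with a gold rim. Upright straight cylinder 58 mm across from 18 mm up to its open rim at 72 mm, wall 4 mm, narrowing below 18 mm to a foot 42 mm across; about 140 g. Loose. At the start it stands on the saucer of its own colour. Origin: centre of the foot's underside; z up.
- cup_blue: Handleless china teacup, dark indigo-blue glaze, pale blue rim. Upright straight cylinder 58 mm across from 18 mm up to its open rim at 72 mm, wall 4 mm, narrowing below 18 mm to a foot 42 mm across; about 140 g. Loose. At the start it stands on the saucer of its own colour. Origin: centre of the foot's underside; z up.
- cup_red: Handleless china teacup, brick-red glaze, salmon rim. Upright straight cylinder 58 mm across from 18 mm up to its open rim at 72 mm, wall 4 mm, narrowing below 18 mm to a foot 42 mm across; about 140 g. Loose. At the start it stands on the saucer of its own colour. Origin: centre of the foot's underside; z up.
- cup_green: Handleless china teacup, celadon green glaze, pale green rim. Upright straight cylinder 58 mm across from 18 mm up to its open rim at 72 mm, wall 4 mm, narrowing below 18 mm to a foot 42 mm across; about 140 g. Loose. At the start it stands on the saucer of its own colour. Origin: centre of the foot's underside; z up.
- saucer_white: Flat round ivory-white saucer, 88 mm across, 8 mm high, flat top. Fixed on the tray's floor (it does not move); the four saucers form a row 95 mm apart along the tray. Origin: centre of its underside; z up.
- saucer_blue: Flat round blue saucer, 88 mm across, 8 mm high, flat top. Fixed on the tray's floor (it does not move); the four saucers form a row 95 mm apart along the tray. Origin: centre of its underside; z up.
- saucer_red: Flat round red saucer, 88 mm across, 8 mm high, flat top. Fixed on the tray's floor (it does not move); the four saucers form a row 95 mm apart along the tray. Origin: centre of its underside; z up.
- saucer_green: Flat round green saucer, 88 mm across, 8 mm high, flat top. Fixed on the tray's floor (it does not move); the four saucers form a row 95 mm apart along the tray. Origin: centre of its underside; z up.
- tray: Black lacquer serving tray, 120 mm (x) by 400 mm (y), inner floor 6 mm up, rim 16 mm high. Fixed. Origin: centre of its underside; its y axis runs along the row of cups to the left as the robot sees it, z up. Saucers at y = +142.5, +47.5, -47.5, -142.5 mm on its centre line; cup feet 14 mm above the table.
- rack: Cup rack: pale wooden open box, iron corners, 94 (x) by 370 mm (y), fixed before or behind the tray. Three cross walls make a row of four bays, each 82 by 85 mm inside, centres at x = 0, y = +136.5, +45.5, -45.5, -136.5 mm; bay floors 16 mm, tops of the 6 mm walls 30 mm above the table. Origin: centre of its underside; y along the row to the left as the robot sees it, z up.
- fox: White ceramic seated fox with a red bib, 54 mm across the base, 94 mm high. Loose; a bystander beside the row. Origin: centre of its underside.
- incense_box: Round brass incense box with a small knob, 62 mm across, 44 mm high. Loose; a bystander. Origin: centre of its underside.
- piece_box: Square mulberry-wood box for shogi pieces with an overlapping lid, 84 by 84 mm, 62 mm high. Loose; a bystander. Origin: centre of its underside.
There are look-alikes about, which are no part of the job. There is more than one size of the cup_green; the one meant has the size given above. There is more than one size of the cup_red; the one meant has the size given above.

How it is judged:
By the outcome, as a careful person would: the job done as asked, in the order asked, and still so for the second after the job is handed in, with the robot touching nothing.
It also fails if it takes over 90 s, if anything falls off the work surface, if the arm or the gripper's body presses on something with over 40 N, if the wrist force passes 120 N, or if a joint passes its speed limit or range.

ROBOT

A 6-joint arm with a two-finger parallel gripper is mounted at the origin on the work surface. World frame = base frame: x ahead of the robot, y to its left, z up, the work surface at z = 0. Lengths are in m, angles in degrees, forces in N, time in s.
With the tool pointing down it reaches from about 0.4 to 0.825 m from the base axis. Payload 7 kg.
Tool frame: the origin (TCP) lies on the centre line of the jaws, within the pads' length; the fingertips stand 19 mm ahead of it and the grasp point (between the pads) is the TCP (r.tip_extent is the distance from the TCP to the fingertips, in m); z points along the fingers, y is the line along which they close (so a half turn about z gives the same grasp; the last joint's range is limited). The gripper opens to 88 mm and grips with 3 to 60 N. Pads are 19 mm wide; open, the fingers measure 130 mm over their backs; the gripper's body (78 mm by 193 mm) begins 47 mm behind the grasp point.
Start: joints at [-58.665, 20.546, 0.682, 0, -70.136, -16.507], TCP at [0.173, -0.653, 0.246] pointing down, gripper open.
Joint ranges: [-176.03, 176.03], [-82.01, 121.73], [-58.28, 71.71], [-173.87, 95.51], [-174.79, -0.11], [-173.66, 173.66]. Speed limits (degrees/s): [136.94, 136.94, 172.46, 180, 180, 180].

INTERFACE

Orientations are given as [roll, pitch, yaw] about the fixed x, y, z axes, in that order (R = Rz(yaw) Ry(pitch) Rx(roll)).
In Python, from plant import r gives the robot as it stands. The module is installed in compiled form; this text tells all that it offers.
- The arm moves only by the tool jog_arm, never from a script. Its argument "deltas" is a list that holds one entry, the list of rows, each a list of 5 numbers: the opening, from -1 (shut) to 1 (fully open), then the shift along the world's x, y, z in cm, then the turn about the world's z in rad. In form: [[[claw, dx, dy, dz, turn], ...]]. A call has 1 to 8 rows; each row shifts and turns the commanded pose from where the row before left it; what a row does not reach is not made up. A row lasts 1/8 s, in which the tool goes at most 62.5 mm and 10.7 degrees, less where a joint would pass 70% of its speed; a pose out of reach is approached as far as the arm can. A call with a gripper value outside its range is refused whole. The fingers move at their own pace and stop on an object; "force" is the grip in N (left out, the last holds). Time passes only in rows, so rows that do not move let the fingers close. It gives the time, the measured TCP pose, the force, the opening and the grip force at its end, in the units of the state.
- r.get_state(): the state, without advancing time (a new reading comes with each control period).
- r.capture(name): name is "scene" or "top" or "wrist"; returns the picture (384x512x3 uint8, blue, green, red); there is no depth.
- r.camera_info(name): a dict with "fx", "fy", "cx", "cy" (pixels), "k1" (the pictures are not rectified: a ray, as slopes to the right and down, at radius r is drawn at 1 + k1 r^2 times it, then the intrinsics apply), "view" (4x4, takes a point from world to camera coordinates). Camera axes: x right, y up, looking along -z (the intrinsics and any distortion apply to the point x, -y, -z); pixel columns grow to the right and rows downward; lengths in m; the calibration is good to about 2 mm. A picture is of the moment at which its call begins: read the wrist's pose just before it. camera_info takes no time and is no camera call; for the wrist camera it gives the pose at the moment of the call.
- r.close_job(): hands the job in; it is judged then, once.
The state is a dict: "time_s": time; "joints": joint angles; "qd": joint speeds; "joint_torque": joint torques, N m; "tcp_pos": TCP position; "eef_rot": TCP orientation; "contact_force": force on the tool from outside, world axes, zero at the start; "moment": the same for the moment, N m; "gripper_width": finger opening in m; "gripper_force": force on a finger pad.
Only numpy, scipy, OpenCV 4.12 (cv2) and the standard library are available. Lean on these libraries where they do the work, as an engineer would, in place of code of your own. Each camera call takes 0.05 s, during which the arm holds its last target. There are 200 camera calls.

## Working session

There is one attempt and no reset: what is moved stays moved. The work goes in short steps, Python scripts to look and compute and a tool call to move; the robot and the scene stay as the last step left them, time stands still between calls to the robot, and variables do not carry over. Pictures are saved under pics/ and viewed, at most 14 in all, crops included, and the job is handed in when it is done.

Besides the shell and the picture viewer there is one more tool, called after "Call:" by a JSON object that holds its "op" and its "data", one argument or row to a line. jog_arm: Moves the arm, as the interface text tells. Its arguments: {"type":"object","properties":{"deltas":{"type":"array"},"force":{"type":"number"}},"required":["deltas"]}

```bash
mkdir -p pics; cat > h.py <<'E'
import numpy as np, cv2, json
from plant import r
def ray(info,u,v):
    K=np.array([[info['fx'],0,info['cx']],[0,info['fy'],info['cy']],[0,0,1.]])
    p=cv2.undistortPoints(np.array([[[u,v]]],float),K,np.array([info['k1'],0,0,0.]))[0,0] 
    V=np.array(info['view']);R=V[:3,:3];c=-R.T@V[:3,3]
    d=R.T@np.array([p[0],-p[1],-1.]);return c,d/np.linalg.norm(d)
def onz(info,u,v,z):
    c,d=ray(info,u,v);return c+d*(z-c[2])/d[2]
def tri(*obs):
    A=np.zeros((3,3));b=np.zeros(3)
    for i,u,v in obs:
        c,d=ray(i,u,v);P=np.eye(3)-np.outer(d,d);A+=P;b+=P@c
    return np.linalg.solve(A,b)
def proj(info,X):
    V=np.array(info['view']);q=V[:3,:3]@np.asarray(X)+V[:3,3];x,y=q[0]/-q[2],-q[1]/-q[2]
    k=1+info['k1']*(x*x+y*y);return np.array([info['cx']+info['fx']*x*k,info['cy']+info['fy']*y*k])
E
python3 - <<'E'
from h import *
for n in("scene","top"):
    im=r.capture(n);cv2.imwrite(f"pics/{n}0.png",im);cv2.imwrite(f"pics/{n}0x.png",cv2.resize(im,(800,600),interpolation=cv2.INTER_CUBIC))
    i=r.camera_info(n);print({k:np.round(v,4).tolist() for k,v in i.items()})
print(r.get_state(),r.tip_extent)
E
```

```text
{'fx': 428.4234, 'fy': 428.4234, 'cx': 257.4003, 'cy': 193.1508, 'k1': -0.1171, 'view': [[0.7878, 0.6159, 0.0009, -0.3687], [-0.4949, 0.6321, 0.5963, 0.2149], [0.3667, -0.4702, 0.8028, -1.3185], [0.0, 0.0, 0.0, 1.0]]}
{'fx': 352.7388, 'fy': 352.7388, 'cx': 258.8953, 'cy': 190.4722, 'k1': 0.0002, 'view': [[-0.0147, -0.9999, 0.0047, 0.0249], [0.9993, -0.0145, 0.0342, -0.4594], [-0.0341, 0.0052, 0.9994, -1.1043], [0.0, 0.0, 0.0, 1.0]]}
{'time_s': 0.1, 'joints': array([-5.86647378e+01,  2.05882642e+01,  6.38707334e-01, -1.67885026e-02,
       -7.01346487e+01, -1.65056135e+01]), 'qd': array([ 0.03411932, -0.0990669 ,  0.08418978,  0.06282431,  0.01075417,
       -0.01964095]), 'joint_torque': array([-8.65752536e-04, -5.84162199e+01,  2.93750238e+01,  7.01549068e+00,
        1.00948586e-02, -5.42761381e-05]), 'tcp_pos': array([ 0.17261877, -0.65213883,  0.24470639]), 'eef_rot': array([ 1.79914780e+02, -8.79303901e-03, -1.65176061e+02]), 'contact_force': array([ 0.75154387,  0.06398423, -0.12892094]), 'moment': array([-0.01936777,  0.04476096, -0.03072475]), 'gripper_force': 0.0, 'gripper_width': 0.08725105491223044} 0.019
```

View pics/scene0x.png

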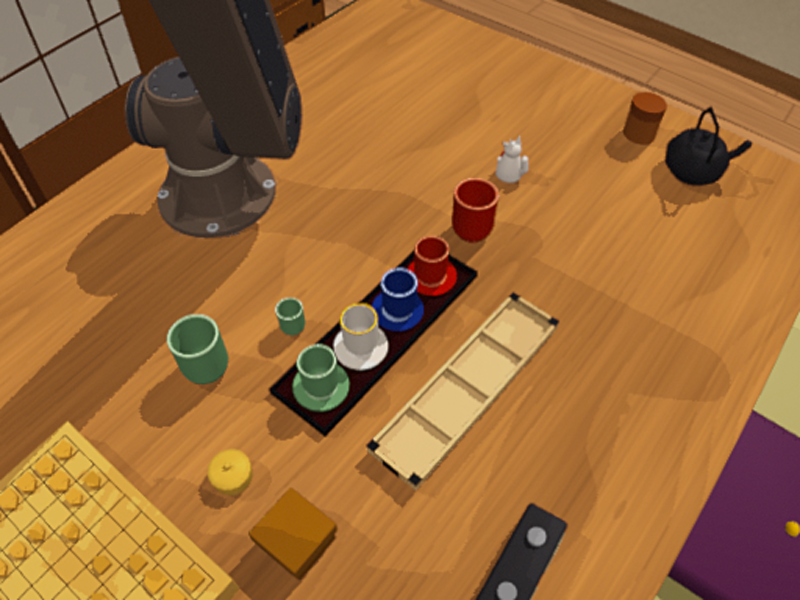

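View pics/top0x.png

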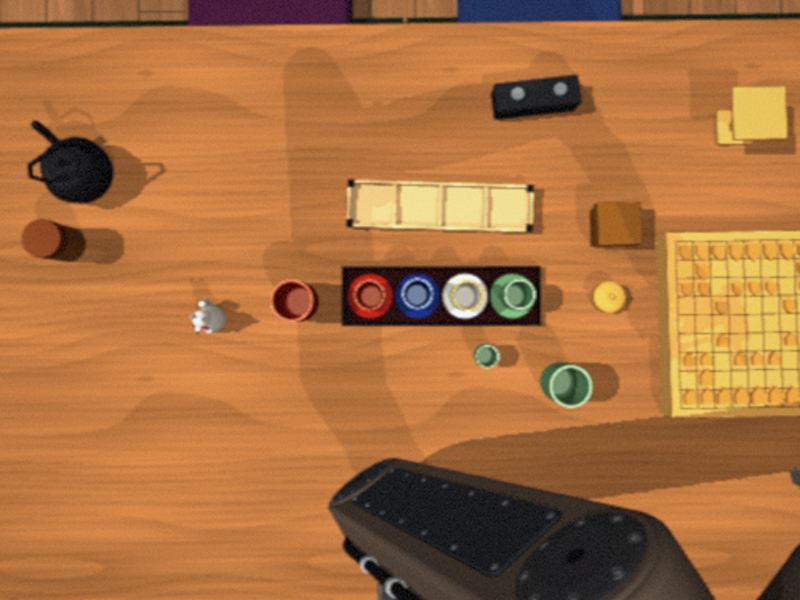

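The scene picture shows the tray with, from the far end (robot's left), red (432,262), blue (400,298), white (360,333) and green (318,375), and the rack beyond it. In the top picture left is +y: red (371,296), blue (417,296), white (465,296), green (514,295), rack from (348,180) to (534,230).

Candidates in the top view:
- Red: (371,296) on its saucer, or the bigger one at (293,300).
- Green: (514,295) on its saucer, the small one at (487,356), or the big one at (568,385).

The ones on the saucers fit the description, and I'll confirm this in enlarged crops.

```bash
python3 - <<'E'
import cv2
a=cv2.imread("pics/top0.png")[105:215,210:356];cv2.imwrite("pics/topc.png",cv2.resize(a,None,fx=5,fy=5,interpolation=cv2.INTER_CUBIC))
a=cv2.imread("pics/scene0.png")[145:315,170:360];cv2.imwrite("pics/scenec.png",cv2.resize(a,None,fx=3.5,fy=3.5,interpolation=cv2.INTER_CUBIC))
E
```

```text
(no output)
```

View pics/topc.png

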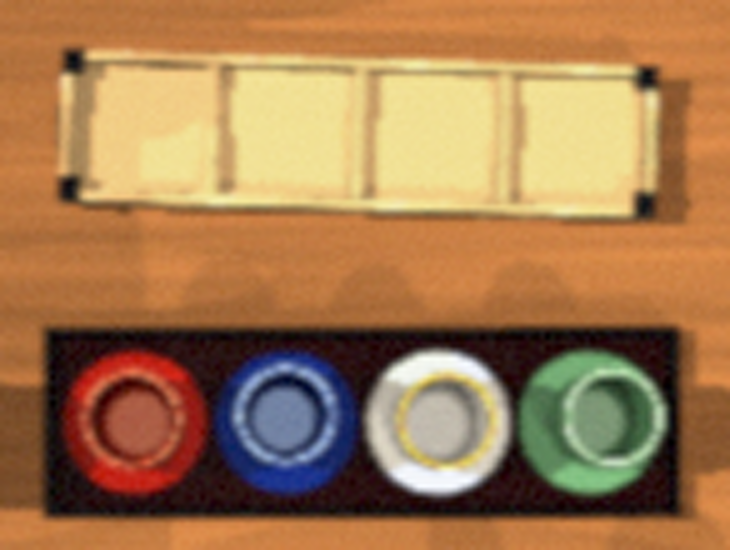

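View pics/scenec.png

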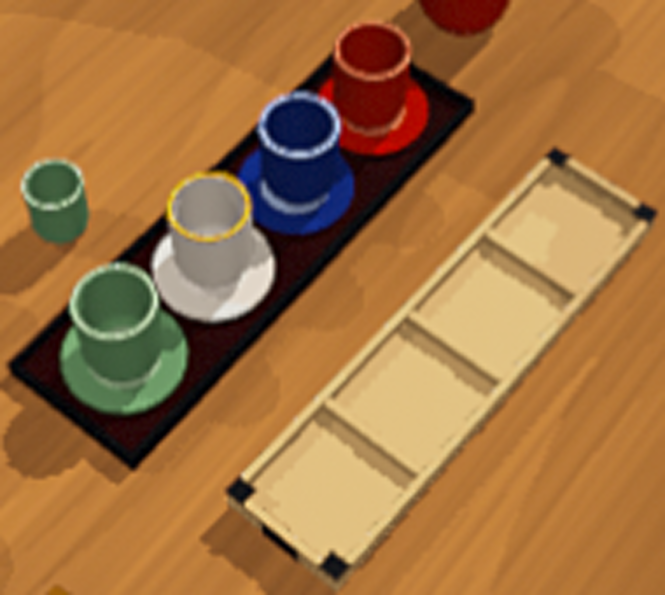

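The crops confirm it: the saucer cups all have the same rim size of about 100 px in the top crop. Their rims are at top crop red (133,420), blue (286,414), white (448,419) and green (614,417), and at scene crop red (373,51), blue (300,125), white (209,207) and green (115,301). The rack's iron corners show clearly in both.

```bash
python3 - <<'E'
from h import *
T=r.camera_info("top");S=r.camera_info("scene")
t=lambda x,y:(T,210+(x+.5)/5-.5,105+(y+.5)/5-.5)
s=lambda x,y:(S,170+(x+.5)/3.5-.5,145+(y+.5)/3.5-.5)
D=dict(red=((133,420),(373,51)),blue=((286,414),(300,125)),white=((448,419),(209,207)),green=((614,417),(115,301)),
TL=((72,61),(646,213)),BL=((69,188),(558,158)),TR=((646,77),(334,565)),BR=((645,206),(240,491)))
P={}
for k,(a,b) in D.items():
    P[k]=tri(t(*a),s(*b)); z=.086 if k.islower() else .03
    print(k,P[k].round(4),'at z top',onz(*t(*a),z).round(4)[:2],'scene',onz(*s(*b),z).round(4)[:2])
Q=[(onz(*t(*D[k][0]),.03)+onz(*s(*D[k][1]),.03))/2 for k in("TL","BL","TR","BR")]
c=sum(Q)/4;y=(Q[0]+Q[1]-Q[2]-Q[3])[:2];y/=np.linalg.norm(y);print('rack',c,np.degrees(np.arctan2(-y[0],y[1])))
for o in(.1365,.0455,-.0455,-.1365):print((c[:2]+o*y).round(4))
E
```

```text
red [0.4637 0.0852 0.0834] at z top [0.4635 0.085 ] scene [0.4651 0.0834]
blue [ 0.4656 -0.0049  0.0853] at z top [ 0.4657 -0.0048] scene [ 0.4658 -0.0055]
white [ 0.461  -0.1002  0.0854] at z top [ 0.4614 -0.0997] scene [ 0.4609 -0.1008]
green [ 0.4611 -0.1972  0.0861] at z top [ 0.4612 -0.1972] scene [ 0.461  -0.1972]
TL [0.6899 0.1233 0.0281] at z top [0.6898 0.1234] scene [0.69   0.1216]
BL [0.6107 0.1263 0.0276] at z top [0.6104 0.1262] scene [0.6112 0.1244]
TR [ 0.6741 -0.2344  0.0301] at z top [ 0.6749 -0.2338] scene [ 0.6733 -0.2351]
BR [ 0.5942 -0.2318  0.0287] at z top [ 0.5942 -0.2314] scene [ 0.5944 -0.2324]
rack [ 0.64228893 -0.05463123  0.03      ] -2.590284072283459
[0.6485 0.0817]
[ 0.6443 -0.0092]
[ 0.6402 -0.1001]
[ 0.6361 -0.191 ]
```

Both views agree on the heights: rims at about 0.085 and rack top at about 0.029. I'm moving over the green cup first, with the jaws turned to close along x.

Call:
{"op": "jog_arm", "data": {
  "deltas": [
    [[1,2.88,4.56,0,0.131],[1,2.88,4.56,0,0.131],[1,2.88,4.56,0,0.131],[1,2.88,4.56,0,0.131],[1,2.88,4.56,0,0.131],[1,2.88,4.56,0,0.131],[1,2.88,4.56,0,0.131],[1,2.88,4.56,0,0.131]]
  ],
  "force": 15
}}

```text
time_s: 1.1
tcp_pos: [0.4036, -0.286, 0.2455]
eef_rot: [-180.0, 0.0, -104.9]
contact_force: [1.2, -0.2, 0.9]
gripper_width: 0.088
gripper_force: 0.0
```

Call:
{"op": "jog_arm", "data": {
  "deltas": [
    [[1,2.88,4.56,-2,0.131],[1,2.88,4.56,-2,0.131],[1,0,0,-4,0],[1,0,0,0,0],[1,0,0,0,0]]
  ]
}}

```text
time_s: 1.72
tcp_pos: [0.461, -0.1971, 0.1666]
eef_rot: [-180.0, -0.0, -90.1]
contact_force: [0.2, 0.5, 0.5]
gripper_width: 0.0876
gripper_force: 0.0
```

```bash
python3 - <<'E'
from h import *
i=r.camera_info("wrist");im=r.capture("wrist")
for X in([.461,-.197,.086],[.461,-.100,.086],[.4657,-.005,.086],[.6361,-.191,.016]):
    p=proj(i,X);print(p.round(1));cv2.drawMarker(im,tuple(int(round(v)) for v in p),(255,0,255),0,10)
cv2.imwrite("pics/w1.png",im)
E
```

```text
[250.4 202.9]
[250.7 316.5]
[245.7 405.2]
[ 67. 186.]
```

View pics/w1.png

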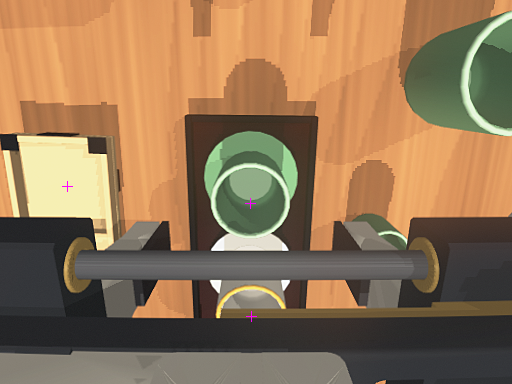

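The marker sits on the green rim centre (251,202) and on the middle of the end bay (67,186), and the fingers clear the small green cup at (380,230). I'm descending and gripping.

Call:
{"op": "jog_arm", "data": {
  "deltas": [
    [[1,0,0,-3,0],[1,0,0,-3,0],[1,0,0,-2.3,0],[1,0,0,-1.5,0],[1,0,0,-0.5,0],[0.2,0,0,0,0],[0.2,0,0,0,0],[0.2,0,0,0,0]]
  ]
}}

```text
time_s: 2.78
tcp_pos: [0.4612, -0.1965, 0.0632]
eef_rot: [-179.9, -0.0, -90.1]
contact_force: [-0.1, -0.2, -0.3]
gripper_width: 0.0633
gripper_force: 0.0
```

Call:
{"op": "jog_arm", "data": {
  "deltas": [
    [[0,0,0,0,0],[0,0,0,0,0],[0,0,0,0,0],[0,0,0,0,0]]
  ]
}}

```text
time_s: 3.28
tcp_pos: [0.4612, -0.1965, 0.0631]
eef_rot: [-179.9, -0.0, -90.1]
contact_force: [-0.3, 1.2, 4.8]
gripper_width: 0.0587
gripper_force: 15.0
```

Call:
{"op": "jog_arm", "data": {
  "deltas": [
    [[0,0,0,1,0],[0,0,0,2,0],[0,0,0,2,0],[0,3,0,0,0],[0,4.5,0.2,0,0],[0,4.5,0.2,0,0],[0,3.5,0.15,0,0],[0,2,0,0,0]]
  ]
}}

```text
time_s: 4.28
tcp_pos: [0.6369, -0.1908, 0.1122]
eef_rot: [179.9, 0.0, -90.1]
contact_force: [-0.1, -0.5, -2.2]
gripper_width: 0.0587
gripper_force: 15.0
```

Call:
{"op": "jog_arm", "data": {
  "deltas": [
    [[0,0,0,0,0],[0,0,0,-2,0],[0,0,0,-1.5,0],[0,0,0,-0.8,0],[0,0,0,0,0],[0,0,0,0,0]]
  ]
}}

```text
time_s: 5.03
tcp_pos: [0.636, -0.1911, 0.0702]
eef_rot: [-180.0, -0.0, -90.1]
contact_force: [0.2, 0.4, -0.8]
gripper_width: 0.0589
gripper_force: 15.0
```

Call:
{"op": "jog_arm", "data": {
  "deltas": [
    [[0,0,0,-0.2,0],[0,0,0,-0.15,0],[0,0,0,-0.05,0],[0,0,0,0,0]]
  ]
}}

```text
time_s: 5.52
tcp_pos: [0.6357, -0.191, 0.0655]
eef_rot: [180.0, -0.0, -90.1]
contact_force: [0.3, -0.2, -1.0]
gripper_width: 0.0584
gripper_force: 15.0
```

Call:
{"op": "jog_arm", "data": {
  "deltas": [
    [[0,0,0,-0.05,0],[0,0,0,0,0],[0,0,0,0,0]]
  ]
}}

```text
time_s: 5.9
tcp_pos: [0.6358, -0.191, 0.0652]
eef_rot: [-180.0, -0.0, -90.1]
contact_force: [0.5, 0.4, 0.0]
gripper_width: 0.0585
gripper_force: 15.0
```

Call:
{"op": "jog_arm", "data": {
  "deltas": [
    [[0,0,0,-0.05,0],[0,0,0,0,0],[0,0,0,0,0]]
  ],
  "force": 8
}}

```text
time_s: 6.28
tcp_pos: [0.6358, -0.191, 0.0651]
eef_rot: [-180.0, -0.0, -90.1]
contact_force: [-2.7, 1.5, 5.7]
gripper_width: 0.0592
gripper_force: 8.0
```

Call:
{"op": "jog_arm", "data": {
  "deltas": [
    [[0,0,0,-0.05,0],[0,0,0,0,0]]
  ]
}}

```text
time_s: 6.52
tcp_pos: [0.6359, -0.1911, 0.0651]
eef_rot: [-180.0, -0.0, -90.1]
contact_force: [-3.3, 2.0, 9.1]
gripper_width: 0.0587
gripper_force: 8.0
```

Contact felt at 9 N. I'm easing off, releasing and rising.

Call:
{"op": "jog_arm", "data": {
  "deltas": [
    [[0,0,0,0.07,0],[0.4,0,0,0,0],[0.5,0,0,0,0],[0.8,0,0,0,0],[0.8,0,0,0,0],[0.8,0,0,0,0]]
  ]
}}

```text
time_s: 7.28
tcp_pos: [0.6357, -0.191, 0.0647]
eef_rot: [180.0, 0.0, -90.1]
contact_force: [0.3, -0.6, 0.4]
gripper_width: 0.0784
gripper_force: 0.0
```

Call:
{"op": "jog_arm", "data": {
  "deltas": [
    [[0.9,0,0,1.5,0],[0.9,0,0,3,0],[1,0,0,4,0],[1,-3.5,1,1.6,0],[1,-5,3,0,0],[1,-5,3,0,0],[1,-4,2.1,0,0],[1,0,0,0,0]]
  ]
}}

```text
time_s: 8.28
tcp_pos: [0.4585, -0.0992, 0.1674]
eef_rot: [-179.9, 0.0, -90.0]
contact_force: [1.4, -0.6, 0.4]
gripper_width: 0.0872
gripper_force: 0.0
```

```bash
python3 - <<'E'
from h import *
print(r.get_state()['tcp_pos'],r.get_state()['gripper_width'])
i=r.camera_info("wrist");im=r.capture("wrist")
for X in([.461,-.100,.086],[.6361,-.191,.088],[.6402,-.1001,.016]):
    p=proj(i,X);print(p.round(1));cv2.drawMarker(im,tuple(int(round(v)) for v in p),(255,0,255),0,10)
cv2.imwrite("pics/w2.png",im)
E
```

```text
[ 0.45853658 -0.09917836  0.16737918] 0.0872430743755381
[247.2 201.2]
[-16.   71.5]
[ 59.9 178.1]
```

View pics/w2.png

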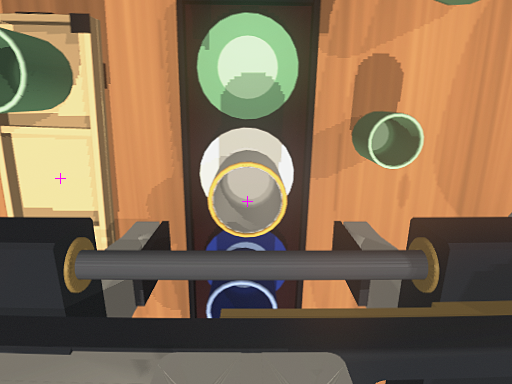

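Green stands upright in the end bay (upper left), and the marker sits on the white rim centre (247,201). White is next.

Call:
{"op": "jog_arm", "data": {
  "deltas": [
    [[1,0,0,-3,0],[1,0,0,-3,0],[1,0,0,-2.3,0],[1,0,0,-1.5,0],[1,0,0,-0.5,0],[0.2,0,0,0,0],[0.2,0,0,0,0],[0,0,0,0,0]]
  ],
  "force": 15
}}

```text
time_s: 9.32
tcp_pos: [0.4612, -0.1, 0.0634]
eef_rot: [-179.9, 0.0, -90.1]
contact_force: [0.4, -0.2, -0.0]
gripper_width: 0.0633
gripper_force: 0.0
```

Call:
{"op": "jog_arm", "data": {
  "deltas": [
    [[0,0,0,0,0],[0,0,0,0,0],[0,0,0,0,0],[0,0,0,0,0]]
  ]
}}

```text
time_s: 9.82
tcp_pos: [0.4612, -0.1, 0.0633]
eef_rot: [-179.9, -0.0, -90.1]
contact_force: [-0.8, 0.1, 6.1]
gripper_width: 0.0586
gripper_force: 15.0
```

Call:
{"op": "jog_arm", "data": {
  "deltas": [
    [[0,0,0,1,0],[0,0,0,2,0],[0,0,0,2,0],[0,3,0,0,0],[0,4.5,0,0,0],[0,4.5,0,0,0],[0,3.7,0,0,0],[0,2.2,0,0,0]]
  ]
}}

```text
time_s: 10.82
tcp_pos: [0.6409, -0.1, 0.1124]
eef_rot: [179.9, -0.0, -90.1]
contact_force: [-0.7, -0.6, -1.6]
gripper_width: 0.0587
gripper_force: 15.0
```

Call:
{"op": "jog_arm", "data": {
  "deltas": [
    [[0,0,0,0,0],[0,0,0,-2,0],[0,0,0,-1.5,0],[0,0,0,-0.8,0],[0,0,0,-0.2,0],[0,0,0,-0.15,0],[0,0,0,0,0],[0,0,0,0,0]]
  ]
}}

```text
time_s: 11.82
tcp_pos: [0.64, -0.1, 0.0667]
eef_rot: [-180.0, 0.0, -90.1]
contact_force: [0.1, 0.0, -1.5]
gripper_width: 0.0588
gripper_force: 15.0
```

Call:
{"op": "jog_arm", "data": {
  "deltas": [
    [[0,0,0,-0.1,0],[0,0,0,0,0],[0,0,0,-0.05,0],[0,0,0,0,0]]
  ],
  "force": 8
}}

```text
time_s: 12.32
tcp_pos: [0.6399, -0.1, 0.0653]
eef_rot: [-180.0, -0.0, -90.1]
contact_force: [-0.8, -0.5, 5.0]
gripper_width: 0.0594
gripper_force: 8.0
```

Call:
{"op": "jog_arm", "data": {
  "deltas": [
    [[0,0,0,0.03,0],[0.4,0,0,0,0],[0.5,0,0,0,0],[0.8,0,0,0,0],[0.8,0,0,0,0],[0.8,0,0,0,0]]
  ]
}}

```text
time_s: 13.08
tcp_pos: [0.6397, -0.1, 0.065]
eef_rot: [180.0, 0.0, -90.1]
contact_force: [0.3, -0.3, 0.2]
gripper_width: 0.0789
gripper_force: 0.0
```

Call:
{"op": "jog_arm", "data": {
  "deltas": [
    [[0.9,0,0,1.5,0],[0.9,0,0,3,0],[1,0,0,4,0],[1,-3.5,1,1.6,0],[1,-5,3,0,0],[1,-5,3,0,0],[1,-4,2.5,0,0],[1,0,0,0,0]]
  ]
}}

```text
time_s: 14.08
tcp_pos: [0.4628, -0.004, 0.1677]
eef_rot: [-179.9, 0.1, -90.0]
contact_force: [0.4, 0.6, 0.4]
gripper_width: 0.0878
gripper_force: 0.0
```

```bash
python3 - <<'E'
from h import *
r.capture("top")
print(r.get_state()['tcp_pos'],r.get_state()['gripper_width'])
i=r.camera_info("wrist");im=r.capture("wrist")
for X in([.4657,-.005,.086],[.6402,-.1001,.088],[.6443,-.0092,.016]):
    p=proj(i,X);print(p.round(1));cv2.drawMarker(im,tuple(int(round(v)) for v in p),(255,0,255),0,10)
cv2.imwrite("pics/w3.png",im)
E
```

```text
[ 0.46450781 -0.00426096  0.16779091] 0.08772187120749539
[249.  201.2]
[-13.8  64.9]
[ 61.6 173.6]
```

View pics/w3.png

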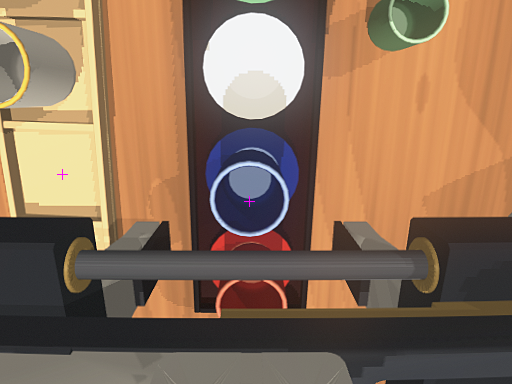

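White stands upright in its bay, and the marker is on the blue rim centre (249,200). Blue is next.

Call:
{"op": "jog_arm", "data": {
  "deltas": [
    [[1,0,0,-3,0],[1,0,0,-3,0],[1,0,0,-2.3,0],[1,0,0,-1.6,0],[1,0,0,-0.5,0],[0.2,0,0,0,0],[0.2,0,0,0,0],[0,0,0,0,0]]
  ],
  "force": 15
}}

```text
time_s: 15.18
tcp_pos: [0.4652, -0.0049, 0.0627]
eef_rot: [-179.9, 0.0, -90.1]
contact_force: [0.5, 0.0, 0.1]
gripper_width: 0.0634
gripper_force: 0.0
```

Call:
{"op": "jog_arm", "data": {
  "deltas": [
    [[0,0,0,0,0],[0,0,0,0,0],[0,0,0,0,0],[0,0,0,0,0]]
  ]
}}

```text
time_s: 15.68
tcp_pos: [0.4652, -0.0049, 0.0626]
eef_rot: [-179.9, 0.0, -90.1]
contact_force: [-0.7, -0.8, 6.1]
gripper_width: 0.0571
gripper_force: 15.0
```

Call:
{"op": "jog_arm", "data": {
  "deltas": [
    [[0,0,0,1,0],[0,0,0,2,0],[0,0,0,2,0],[0,3,0,0,0],[0,4.5,-0.2,0,0],[0,4.5,-0.2,0,0],[0,3.7,0,0,0],[0,2.2,0,0,0]]
  ]
}}

```text
time_s: 16.68
tcp_pos: [0.6449, -0.0092, 0.1118]
eef_rot: [179.9, -0.0, -90.1]
contact_force: [-0.3, 0.5, -1.9]
gripper_width: 0.0571
gripper_force: 15.0
```

Call:
{"op": "jog_arm", "data": {
  "deltas": [
    [[0,0,0,0,0],[0,0,0,-2,0],[0,0,0,-1.5,0],[0,0,0,-0.8,0],[0,0,0,-0.2,0],[0,0,0,-0.15,0],[0,0,0,0,0],[0,0,0,0,0]]
  ]
}}

```text
time_s: 17.68
tcp_pos: [0.6439, -0.009, 0.066]
eef_rot: [-180.0, 0.0, -90.1]
contact_force: [0.8, -0.6, -0.5]
gripper_width: 0.0571
gripper_force: 15.0
```

Call:
{"op": "jog_arm", "data": {
  "deltas": [
    [[0,0,0,-0.1,0],[0,0,0,0,0],[0,0,0,-0.05,0],[0,0,0,0,0]]
  ],
  "force": 8
}}

```text
time_s: 18.18
tcp_pos: [0.6439, -0.009, 0.0646]
eef_rot: [-180.0, -0.0, -90.1]
contact_force: [-2.6, -0.2, 4.1]
gripper_width: 0.0573
gripper_force: 8.0
```

Call:
{"op": "jog_arm", "data": {
  "deltas": [
    [[0,0,0,0.03,0],[0.4,0,0,0,0],[0.5,0,0,0,0],[0.8,0,0,0,0],[0.8,0,0,0,0],[0.8,0,0,0,0]]
  ]
}}

```text
time_s: 18.92
tcp_pos: [0.6437, -0.009, 0.0643]
eef_rot: [180.0, -0.0, -90.1]
contact_force: [1.2, 0.8, -0.1]
gripper_width: 0.0786
gripper_force: 0.0
```

Call:
{"op": "jog_arm", "data": {
  "deltas": [
    [[0.9,0,0,1.5,0],[0.9,0,0,3,0],[1,0,0,4,0],[1,-3.7,1,1.6,0],[1,-5.2,3,0,0],[1,-5.1,3,0,0],[1,-4,2.4,0,0],[1,0,0,0,0]]
  ]
}}

```text
time_s: 19.92
tcp_pos: [0.4619, 0.0861, 0.1671]
eef_rot: [-179.9, 0.1, -89.9]
contact_force: [1.7, 0.5, 0.0]
gripper_width: 0.0877
gripper_force: 0.0
```

```bash
python3 - <<'E'
from h import *
r.capture("top")
print(r.get_state()['tcp_pos'],r.get_state()['gripper_width'])
i=r.camera_info("wrist");im=r.capture("wrist")
for X in([.464,.0845,.086],[.6443,-.0092,.088],[.6485,.0817,.016]):
    p=proj(i,X);print(p.round(1));cv2.drawMarker(im,tuple(int(round(v)) for v in p),(255,0,255),0,10)
cv2.imwrite("pics/w4.png",im)
E
```

```text
[0.46342236 0.08588415 0.16706417] 0.08747555732287861
[249.8 200.6]
[-22.  66.]
[ 55.7 174.5]
```

View pics/w4.png

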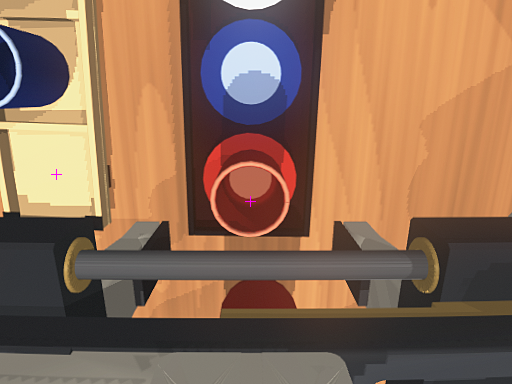

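Blue stands upright in its bay, and the marker is on the red rim centre (250,200). The oversized red cup (258,295) is clear of the gripper. Red is last.

Call:
{"op": "jog_arm", "data": {
  "deltas": [
    [[1,0,0,-3,0],[1,0,0,-3,0],[1,0,0,-2.3,0],[1,0,0,-1.5,0],[1,0,0,-0.5,0],[0.2,0,0,0,0],[0.2,0,0,0,0],[0,0,0,0,0]]
  ],
  "force": 15
}}

```text
time_s: 21.02
tcp_pos: [0.4641, 0.0852, 0.063]
eef_rot: [-179.9, 0.0, -90.1]
contact_force: [-1.1, 1.3, -0.1]
gripper_width: 0.0634
gripper_force: 0.0
```

Call:
{"op": "jog_arm", "data": {
  "deltas": [
    [[0,0,0,0,0],[0,0,0,0,0],[0,0,0,0,0],[0,0,0,0,0]]
  ]
}}

```text
time_s: 21.52
tcp_pos: [0.4641, 0.0852, 0.0628]
eef_rot: [-180.0, 0.0, -90.1]
contact_force: [-0.5, -0.1, 6.1]
gripper_width: 0.0586
gripper_force: 15.0
```

Call:
{"op": "jog_arm", "data": {
  "deltas": [
    [[0,0,0,1,0],[0,0,0,2,0],[0,0,0,2,0],[0,3.2,0,0,0],[0,4.6,-0.2,0,0],[0,4.6,-0.2,0,0],[0,3.8,0,0,0],[0,2.2,0,0,0]]
  ]
}}

```text
time_s: 22.52
tcp_pos: [0.6491, 0.0807, 0.1121]
eef_rot: [180.0, -0.0, -90.2]
contact_force: [0.5, -0.1, -1.8]
gripper_width: 0.059
gripper_force: 15.0
```

Call:
{"op": "jog_arm", "data": {
  "deltas": [
    [[0,0,0,0,0],[0,0,0,-2,0],[0,0,0,-1.5,0],[0,0,0,-0.8,0],[0,0,0,-0.2,0],[0,0,0,-0.15,0],[0,0,0,0,0],[0,0,0,0,0]]
  ]
}}

```text
time_s: 23.52
tcp_pos: [0.6479, 0.0811, 0.0663]
eef_rot: [-180.0, 0.0, -90.1]
contact_force: [-0.5, -0.8, -1.0]
gripper_width: 0.0584
gripper_force: 15.0
```

Call:
{"op": "jog_arm", "data": {
  "deltas": [
    [[0,0,0,-0.1,0],[0,0,0,0,0],[0,0,0,-0.05,0],[0,0,0,0,0]]
  ],
  "force": 8
}}

```text
time_s: 24.02
tcp_pos: [0.6479, 0.081, 0.0649]
eef_rot: [-180.0, 0.0, -90.1]
contact_force: [-0.9, 1.0, 4.8]
gripper_width: 0.0588
gripper_force: 8.0
```

Call:
{"op": "jog_arm", "data": {
  "deltas": [
    [[0,0,0,0.03,0],[0.4,0,0,0,0],[0.5,0,0,0,0],[0.8,0,0,0,0],[0.8,0,0,0,0],[0.8,0,0,0,0]]
  ]
}}

```text
time_s: 24.78
tcp_pos: [0.6477, 0.081, 0.0646]
eef_rot: [180.0, -0.0, -90.1]
contact_force: [-0.5, -0.8, 0.2]
gripper_width: 0.0784
gripper_force: 0.0
```

Call:
{"op": "jog_arm", "data": {
  "deltas": [
    [[0.9,0,0,1.5,0],[0.9,0,0,3,0],[1,0,0,4,0],[1,0,0,5,0],[1,-4,0,5,0],[1,-5,0,0,0],[1,-5,0,0,0],[1,0,0,0,0]]
  ]
}}

```text
time_s: 25.78
tcp_pos: [0.506, 0.0806, 0.2506]
eef_rot: [-179.9, 0.1, -90.0]
contact_force: [0.6, 0.3, 0.7]
gripper_width: 0.0875
gripper_force: 0.0
```

```bash
python3 - <<'E'
from h import *
im=r.capture("scene");cv2.imwrite("pics/s5.png",cv2.resize(im,(800,600),interpolation=cv2.INTER_CUBIC))
print(r.get_state()['tcp_pos'],r.get_state()['gripper_width'])
E
```

```text
[0.50787813 0.08102704 0.2505957 ] 0.08750677235582335
```

View pics/s5.png

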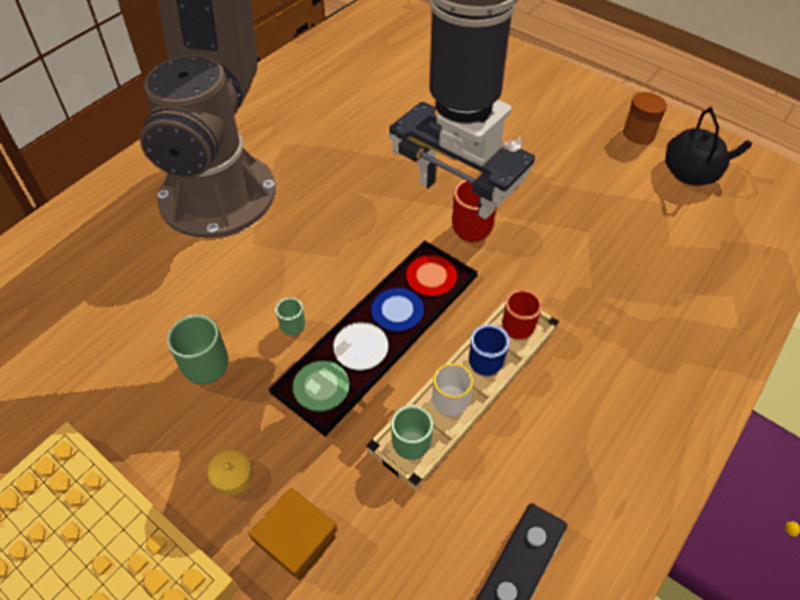

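The four cups stand upright in the rack: red (522,313), blue (489,350), white (452,390) and green (412,432). The incense box (229,472) and piece box (293,530) are where they were. The fox is almost hidden behind the gripper at about (515,145), in its old place. I'm handing in.

```bash
python3 -c "
from plant import r
print(r.close_job())"
```

```text
the job is handed in; nothing more can be done
None
```

I moved all four cups to the rack, one per bay and upright, in the tray's order of red, blue, white, green from left to right; the fox, incense box and piece box were not touched, and the job was handed in at about 26 s.

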